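# Close the control-box flap and lock its quarter-turn stud

### The arm

A 6-joint arm with a two-finger parallel gripper is mounted at the origin on a cart in front of the work surface, level with it; the furniture and walls round the work are solid. World frame = base frame: x ahead of the robot, y to its left, z up, the work surface at z = 0. Lengths are in m, angles in rad, forces in N, time in s.
With the tool pointing down it reaches from about 0.25 to 0.725 m from the base axis. Payload 4 kg.
Tool frame: the origin (TCP) lies midway between the tips of the shut fingers; the grasp point (between the pads) lies 19 mm behind it; z points along the fingers, y is the direction in which the jaws open and shut (so a half turn about z gives the same grasp; the last joint's range is limited). The gripper opens to 85 mm and grips with 20 to 120 N. Pads are 22 mm wide; open, the fingers measure 114 mm over their backs; the gripper's body (76 mm by 85 mm) begins 54 mm behind the grasp point. The pads swing forward as they close: fully open they stand 13 mm farther back than shut.
Start: joints at [-1.112, 0.241, 0.005, 1.335, 0, 1.571], TCP at [0.221, -0.448, 0.231] pointing down, gripper open.
Joint ranges: [-2.72, 2.72], [-1.05, 1.87], [-1.09, 1.28], [-1.99, 2.15], [-1.42, 1.44], [-3.14, 3.14]. Speed limits (rad/s): [2.79, 2.79, 3.14, 3.14, 3.14, 3.14].

### API

Orientations are given as a rotation vector (axis times angle).
In Python, from bench import env, viewer, search_frame, place_of gives the robot as it stands.
- The arm moves only by the shell command python3 -m handwheel 'ROWS' [OPENING] [FORCE]. ROWS is JSON, a list of rows, each a list of 2 entries, a list of its own where there are three numbers: the shift along the world's x, y, z in cm, then the turn, a rotation vector about the world's x, y, z in degrees. A call has 1 to 10 rows; each row is the pose to reach, as a shift and turn from the pose measured when the call began; what a row does not reach only later rows make up. A row lasts 1/12 s, in which the tool goes at most 41.7 mm and 7.16 degrees, less where a joint would pass 70% of its speed; a pose out of reach is approached as far as the arm can. A call with a gripper value outside its range is refused whole. OPENING is the opening, from 0 (shut) to 1 (fully open), set as the call begins (- or left out, the last holds). The fingers move at their own pace and stop on an object; FORCE is the grip in N (left out, the last holds). Time passes only in rows, so rows that repeat a pose let the fingers close. It gives the time, the measured TCP pose, the force and the opening at its end, in the units of the state.
- env.sense(): the state, without advancing time (a new reading comes with each control period).
- viewer.read_camera(name): name is "side" or "top" or "wrist"; returns the picture (384x512x3 uint8, blue, green, red); there is no depth.
- viewer.camera_model(name): a dict with "vertical_fov" (degrees; the focal length in pixels is half the picture's height over the tangent of half this angle, whatever the lens; pixels are square), "cx", "cy" (the principal point, pixels), "T" (4x4, takes a point from camera to world coordinates); the wrist camera has in their place "mount" (4x4, takes a point from camera to tool coordinates, whose origin is the TCP and whose axes are the flange's). Camera axes: x right, y up, looking along -z (the intrinsics and any distortion apply to the point x, -y, -z); pixel columns grow to the right and rows downward; lengths in m; the calibration is good to about 2 mm. A picture is of the moment at which its call begins: read the wrist's pose just before it. camera_model takes no time and is no camera call.
- env.sign_off(): hands the job in, once; it reports no verdict.
Trained networks look in the newest picture that a camera, given by its name, has taken for a name from the list of things; names that differ only in an ending like _2 or _b are one class to them, and where a whole thing is asked for, a point or a joint stands for the part that bears it (a point fixed in the world has none). Each returns a list of dicts, best first, with "conf" (0 to 1); they miss things now and then, are a little off and sometimes report something else, mostly with a low value. They report only what shows in the picture. A call takes as long as a camera call.
- search_frame(name, camera): "centre" ([column, row] as shares, 0 to 1, of the picture: columns of its width, rows of its height, amid what is visible of it).
- place_of(name, camera): "centre" ([column, row] as shares, 0 to 1, of the picture: columns of its width, rows of its height: a listed point, or the origin of a listed thing).
The state is a dict: "time_s": time; "joint_positions": joint angles; "joint_velocities": joint speeds; "joint_torque": joint torques, N m; "tcp_pos": TCP position; "eef_rot": TCP orientation; "force": force on the tool from outside, world axes, zero at the start; "ft_torque": the same for the moment, N m; "width": opening from 0.0 (shut) to 1.0 (fully open).
Only numpy, scipy, OpenCV 4.12 (cv2) and the standard library are available. Lean on these libraries where they do the work, as an engineer would, in place of code of your own. Each camera call takes 0.05 s, during which the arm holds its last target.

### The job

Swing the open flap of the grey control box shut, then fasten it with its red wing-head stud: press the head down against its spring until you lightly feel the stop underneath, turn it a quarter turn clockwise (seen from above) and let it come up so that its cross bar catches and it stays locked by itself. Be gentle at the stop (its depth differs from box to box; do not ram the stud into it) and leave the other things on the bench where they are.

Things in the scene. Friction and masses are not known exactly. Their poses are not given: they have to be found in the camera images.
- control_box: Grey steel control box screwed to the bench, 170 (x) x 200 (y) x 75 mm (z), open at the top under its flap. Origin: centre of its underside; x points from its front to its back (hinge side), z up. Fixed. The flap's hinge lies along the box's y at box x = +85, z = 75 mm; the stud's axis is at box x = -45 mm, y = 0 (flap shut).
- flap (a joint): Opening angle of the aluminium flap (176 x 206 x 4 mm), rad: 0 = shut (top face at box z = 79 mm), grows as the front edge rises; starts at 0.45 to 0.85. Stiff hinge (0.3 N m friction: 5 to 7 N to push down half-way along), so it stays where it is left. A push straight down shuts it; flat free surface lies about 60 mm left and right of the stud's line.
- flap_edge (a point): Middle of the flap's front (free) edge, on its top face, 173 mm from the hinge.
- stud_grip (a point): Centre of the stud's red wing (36 long, 10 thick, 24 mm high), 37 mm above the flap's top when not pressed. x along the wing, z along the stud's axis (up when the flap is shut). Wing starts along box x within 5 degrees. Below it a round black collar, 42 mm across, moves down with it: top 12 mm below this point, underside 21 mm above the flap.
- stud (a joint): Turn of the stud, rad: 0 = unlocked, grows clockwise from above, 1.57 = locked (wing along box y); ends at -0.1 and 1.63. Unpressed, a slot blocks its cross bar; pressed enough, it turns. A weak spring (0.03 N m/rad) turns it back if let go before it has caught. At 1.57 the bar is under a catch groove: hold it (within 5 degrees), let it rise about 3 mm, and it stays at 1.4 to 1.63.
- stem: Sprung stem carrying wing, collar and cross bar. Origin: on the axis at the flap's top face when unpressed; sinks with the stud, 20 mm at most. Spring 3 N plus 0.3 N/mm. The press that frees the turn is 4.5 to 13.5 mm, differs each time and no reading shows it; a sprung stop comes 2 mm later (force then rises 25 N/mm). It turns freely between the two or lightly on the stop.
- receptacle: Steel bracket inside the box under the stud; holds the slotted brass cam plate and the sprung stop at a depth that varies and does not show. Origin: centre of its foot, on the stud's axis. Fixed.
- screw_dish: Round steel dish of screws, 86 mm across, 26 mm high; a bystander, to be left alone (origin at the centre of its underside).
- tape_measure: Olive tape measure standing on its base, 58 x 77 x 62 mm; a bystander, to be left alone (origin at the centre of its underside).
- mug: Green mug, 86 mm across, 96 mm high; a bystander, to be left alone (origin at the centre of its underside).
- screwdriver: Orange-handled screwdriver, 235 mm long; a bystander, to be left alone (origin at the centre of its underside).
- masking_tape: Roll of masking tape lying flat, 96 mm across, 25 mm high; a bystander, to be left alone (origin at the centre of its underside).
- offcut_block: Pine block, 75 x 83 x 40 mm; a bystander, to be left alone (origin at the centre of its underside).

How it is judged:
By the outcome, as a careful person would: the job done as asked, in the order asked, and still so for the second after the job is handed in, with the robot touching nothing.
It also fails if it takes over 53 s, if anything falls off the work surface, if the arm or the gripper's body presses on something with over 40 N, if the wrist force passes 120 N, or if a joint passes its speed limit or range.

## Working session

There is one attempt and no reset: what is moved stays moved. The work goes in short steps, Python scripts to look and compute and a shell command to move; the robot and the scene stay as the last step left them, time stands still between calls to the robot, and variables do not carry over. Pictures are saved under pics/ and viewed, and the job is handed in when it is done.

```bash
ls; mkdir -p pics; cat > h.py <<'E'
import numpy as np, cv2
from bench import env, viewer, search_frame, place_of
from scipy.spatial.transform import Rotation as R
def cam(n):
    m=viewer.camera_model(n); f=192/np.tan(np.radians(m["vertical_fov"])/2); return m,f
def T_of(n):
    m,f=cam(n)
    if "T" in m: return np.array(m["T"])
    s=env.sense(); T=np.eye(4); T[:3,:3]=R.from_rotvec(s["eef_rot"]).as_matrix(); T[:3,3]=s["tcp_pos"]
    return T@np.array(m["mount"])
def ray(n,c,T=None):
    m,f=cam(n); T=T_of(n) if T is None else T
    u,v=c[0]*512,c[1]*384
    d=np.array([(u-m["cx"])/f,-(v-m["cy"])/f,-1]); return T[:3,3],T[:3,:3]@d
def atz(n,c,z,T=None):
    o,d=ray(n,c,T); return o+d*(z-o[2])/d[2]
def tri(rs):
    A=np.zeros((3,3));b=np.zeros(3)
    for o,d in rs:
        d=d/np.linalg.norm(d);P=np.eye(3)-np.outer(d,d);A+=P;b+=P@o
    x=np.linalg.solve(A,b); return x,[np.linalg.norm(np.cross(x-o,d/np.linalg.norm(d))) for o,d in rs]
E
python3 - <<'E'
from h import *
for n in ["side","top","wrist"]:
    print(n,{k:(np.round(v,4).tolist() if not isinstance(v,str) else v) for k,v in viewer.camera_model(n).items()})
    cv2.imwrite(f"pics/{n}0.png",viewer.read_camera(n))
for n in ["side","top"]:
    for t in ["control_box","flap_edge","stud_grip","stem","receptacle","flap"]:
        print(n,t,[(np.round(q["centre"],4).tolist(),round(q["conf"],2)) for q in place_of(t,n)[:2]])
print(env.sense())
E
```

```text
pics
side {'vertical_fov': 57.6263, 'cx': 261.1563, 'cy': 195.998, 'T': [[-0.9413, 0.2103, -0.2642, 0.2699], [-0.3376, -0.6022, 0.7235, 0.9589], [-0.007, 0.7702, 0.6378, 0.8307], [0.0, 0.0, 0.0, 1.0]]}
top {'vertical_fov': 54.854, 'cx': 257.8777, 'cy': 192.4075, 'T': [[0.0009, 0.9856, -0.1689, 0.3564], [-0.9998, -0.0026, -0.0205, 0.1143], [-0.0206, 0.1689, 0.9854, 1.373], [0.0, 0.0, 0.0, 1.0]]}
wrist {'vertical_fov': 66.1962, 'cx': 255.7597, 'cy': 189.6173, 'mount': [[0.0001, 0.9567, 0.2912, 0.0733], [1.0, 0.0, -0.0006, -0.0006], [-0.0006, 0.2912, -0.9567, -0.1423], [0.0, 0.0, 0.0, 1.0]]}
side control_box [([0.5348, 0.5086], 0.88)]
side flap_edge [([0.5521, 0.3974], 0.56), ([0.4771, 0.4286], 0.47)]
side stud_grip [([0.516, 0.8982], 0.59), ([0.5154, 0.3997], 0.57)]
side stem [([0.533, 0.4143], 0.5)]
side receptacle [([0.5559, 0.5081], 0.82)]Traceback (most recent call last):
  File "<stdin>", line 7, in <module>
ValueError: it knows: control_box, flap_edge, masking_tape, mug, offcut_block, receptacle, screw_dish, screwdriver, stem, stud_grip, tape_measure
```

View pics/side0.png

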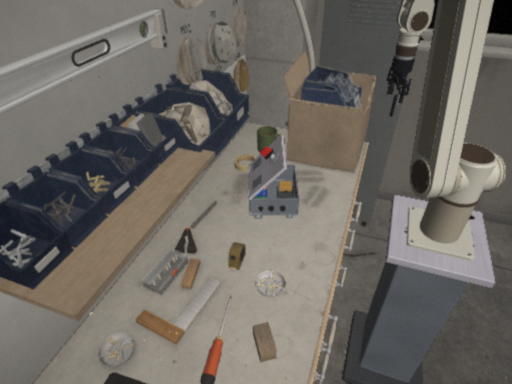

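View pics/top0.png

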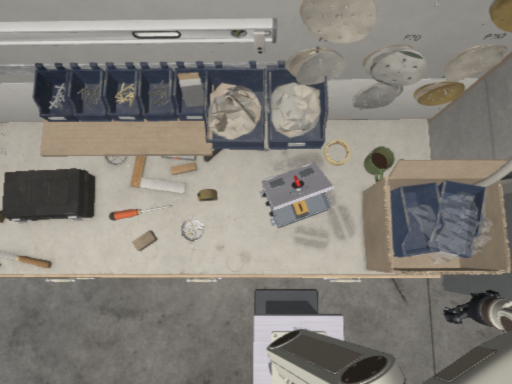

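```bash
python3 - <<'E'
from h import *
P={}
for n in ["side","top"]:
    for t in ["control_box","flap_edge","stud_grip","stem","receptacle"]:
        r=place_of(t,n) if True else 0
        P[n,t]=r
        print(n,t,[(np.round(q["centre"],4).tolist(),round(q["conf"],2)) for q in r[:2]])
for t in ["control_box","flap_edge","stud_grip","stem","receptacle"]:
    for a in P["side",t][:2]:
        for b in P["top",t][:2]:
            x,e=tri([ray("side",a["centre"]),ray("top",b["centre"])]); print(t,x.round(4),np.round(e,4))
print(env.sense())
E
```

```text
side control_box [([0.5348, 0.5086], 0.88)]
side flap_edge [([0.5521, 0.3974], 0.56), ([0.4771, 0.4286], 0.47)]
side stud_grip [([0.516, 0.8982], 0.59), ([0.5154, 0.3997], 0.57)]
side stem [([0.533, 0.4143], 0.5)]
side receptacle [([0.5559, 0.5081], 0.82)]
top control_box [([0.5754, 0.5242], 0.92)]
top flap_edge [([0.5912, 0.5141], 0.59), ([0.7254, 0.4385], 0.3)]
top stud_grip [([0.584, 0.4672], 0.68)]
top stem [([0.5871, 0.4836], 0.61)]
top receptacle [([0.5799, 0.5432], 0.75)]
control_box [0.5619 0.007  0.0087] [0.0056 0.0056]
flap_edge [ 0.5428 -0.0056  0.192 ] [0.0007 0.0007]
flap_edge [ 0.6522 -0.2873  0.0079] [0.0284 0.0284]
flap_edge [0.6126 0.0073 0.1284] [0.0632 0.0632]
flap_edge [ 0.7591 -0.3041 -0.1069] [0.0522 0.0522]
stud_grip [ 0.7811 -0.1222 -1.3414] [0.136 0.136]
stud_grip [0.6054 0.0044 0.1811] [0.0017 0.0017]
stem [ 0.5819 -0.0036  0.1599] [0.0047 0.0047]
receptacle [ 0.5286 -0.0017  0.0132] [0.0002 0.0002]
{'time_s': 0.9, 'joint_positions': array([-1.11199550e+00,  2.40570775e-01,  5.01802520e-03,  1.33516433e+00,
       -2.63700182e-05,  1.57080264e+00]), 'joint_velocities': array([-0.00042175, -0.00097622, -0.00071655, -0.00078835,  0.00048213,
        0.00035559]), 'joint_torque': array([-9.87371386e-04, -3.72196305e+01,  2.52693039e+01,  1.12369093e-03,
        5.36470452e-05, -1.15611933e-07]), 'tcp_pos': array([ 0.22143964, -0.44831628,  0.23132797]), 'eef_rot': array([ 3.05921334e+00,  7.14349765e-01, -1.20303886e-05]), 'force': array([ 0.34470686, -0.73303635,  0.27865966]), 'ft_torque': array([ 0.05122562,  0.00353663, -0.02257977]), 'width': 1.0018866529853425}
```

```bash
python3 -m handwheel '[[[0,0,4],[0,0,0]],[[0,0,8],[0,0,0]],[[0,0,12],[0,0,0]],[[0,3,14],[0,0,0]],[[0.5,7,14],[0,0,0]],[[1,11,14],[0,0,0]],[[2,15,14],[0,0,0]],[[3,18.5,14],[0,0,0]],[[4,22,14],[0,0,0]],[[5,26,14],[0,0,0]]]' 0
python3 -c "
from h import *
s=env.sense();print(s['joint_positions'].round(3),s['eef_rot'],s['force'])"
```

```text
time_s: 1.73
tcp_pos: [0.2714, -0.187, 0.3715]
eef_rot: [3.059, 0.711, 0.001]
force: [1.7, 0.9, 0.2]
width: -0.002
[-0.603 -0.121 -0.024  1.667 -0.     2.081] [3.05893706e+00 7.11454253e-01 1.41633547e-03] [1.70573383 0.88810488 0.19100069]
```

```bash
python3 -m handwheel '[[[1,4,0],[0,0,7]],[[2,7,0],[0,0,14]],[[4,10,0],[0,0,21]],[[6,13,0],[0,0,28]],[[9,15,0],[0,0,35]],[[12,16,0],[0,0,42]],[[15,17,0],[0,0,49]],[[18,18,0],[0,0,56]],[[21,18,0],[0,0,63]],[[23,18,0],[0,0,70]]]'
python3 -m handwheel '[[[1,0,0],[0,0,7]],[[1,0,0],[0,0,14]],[[1,0,0],[0,0,21]],[[1,0,0],[0,0,28]],[[1,0,0],[0,0,35]],[[1,0,0],[0,0,42]],[[1,0,0],[0,0,49]],[[1,0,0],[0,0,56]],[[1,0,0],[0,0,63]],[[1,0,0],[0,0,70]]]'
python3 -m handwheel '[[[0,0,0],[0,0,7]],[[0,0,0],[0,0,14]],[[0,0,0],[0,0,21]],[[0,0,0],[0,0,25]],[[0,0,0],[0,0,25]]]'
cat > look.py <<'E'
from h import *
import sys
img=viewer.read_camera("wrist"); T=T_of("wrist"); cv2.imwrite(f"pics/{sys.argv[1]}.png",img)
s=env.sense();print(s['time_s'],s['joint_positions'].round(3),s['tcp_pos'].round(4),s['eef_rot'].round(3),s['force'].round(2))
P={}
for t in ["control_box","flap_edge","stud_grip","stem","receptacle"]:
    P[t]=place_of(t,"wrist"); print(t,[(np.round(q["centre"],4).tolist(),round(q["conf"],2)) for q in P[t][:2]])
np.save("P_%s.npy"%sys.argv[1],np.array([T,P],dtype=object),allow_pickle=True)
E
python3 look.py w1
```

```text
time_s: 2.57
tcp_pos: [0.5037, -0.0061, 0.3706]
eef_rot: [2.089, 2.346, 0.002]
force: [-0.6, 0.6, -0.9]
width: 0.003
time_s: 3.4
tcp_pos: [0.5137, -0.0061, 0.3706]
eef_rot: [-0.356, -3.121, -0.002]
force: [0.6, -0.1, -0.2]
width: 0.002
time_s: 3.82
tcp_pos: [0.5137, -0.0061, 0.3706]
eef_rot: [0.33, -3.123, -0.002]
force: [0.1, -0.4, 0.3]
width: -0.002
3.8667 [-1.20e-02  2.60e-01  3.89e-01  1.70e+00  1.00e-03 -2.20e-01] [ 0.5137 -0.0061  0.3706] [ 3.250e-01 -3.124e+00 -2.000e-03] [-0.6  -0.46 -0.27]
control_box [([0.4979, 0.4576], 0.62)]
flap_edge [([0.4854, 0.5169], 0.85)]
stud_grip []
stem [([0.5018, 0.5505], 0.94), ([0.9346, 0.4135], 0.63)]
receptacle [([0.4893, 0.4021], 0.65)]
```

View pics/w1.png

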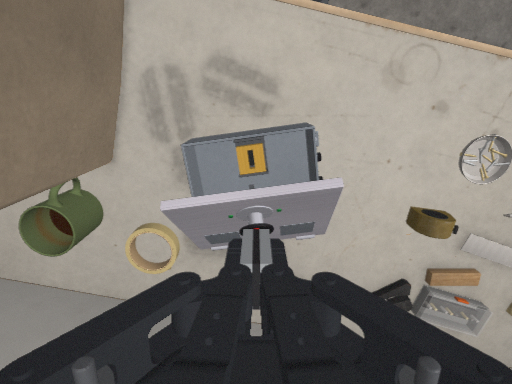

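```bash
python3 - <<'E'
from h import *
T,P=np.load("P_w1.npy",allow_pickle=True)
px=lambda u,v:(u/512,v/384)
a=atz("wrist",px(184,140),.075,T);b=atz("wrist",px(314.5,124),.075,T)
d=b-a;print(a,b,np.linalg.norm(d),np.degrees(np.arctan2(d[1],d[0])))
y=d/np.linalg.norm(d);x=np.array([y[1],-y[0],0])
print("box c from rim",(a+b)/2+.085*x)
for z in [.15,.16,.17,.18,.19,.2,.21]:
    a=atz("wrist",px(162.5,206),z,T);b=atz("wrist",px(342.5,182),z,T);d2=b-a
    print(z,(a+b)/2,np.linalg.norm(d2),np.degrees(np.arctan2(-d2[0],d2[1])))
side=T_of("side");top=T_of("top")
r=lambda t:ray("wrist",P[t][0]["centre"],T)
S={"control_box":(.5348,.5086),"flap_edge":(.5521,.3974),"stem":(.533,.4143),"receptacle":(.5559,.5081),"stud_grip":(.5154,.3997)}
To={"control_box":(.5754,.5242),"flap_edge":(.5912,.5141),"stem":(.5871,.4836),"receptacle":(.5799,.5432),"stud_grip":(.584,.4672)}
for t in S:
    rs=[ray("side",S[t]),ray("top",To[t])]+([r(t)] if P[t] else [])
    p,e=tri(rs);print(t,p.round(4),np.round(e,4))
E
```

```text
[ 0.51696963 -0.11339486  0.075     ] [0.45481308 0.06929097 0.075     ] 0.19297033927741208 108.79022384137815
box c from rim [0.56636121 0.00532691 0.075     ]
0.15 [ 0.55503122 -0.00277026  0.15      ] 0.2352287600741436 19.857266715874786
0.16 [ 0.5518725  -0.00328145  0.16      ] 0.22874874567174902 19.857266715874776
0.17 [ 0.54871378 -0.00379265  0.17      ] 0.22226873126935445 19.85726671587479
0.18 [ 0.54555506 -0.00430384  0.18      ] 0.2157887168669599 19.857266715874776
0.19 [ 0.54239635 -0.00481503  0.19      ] 0.20930870246456534 19.857266715874786
0.2 [ 0.53923763 -0.00532623  0.2       ] 0.20282868806217078 19.857266715874804
0.21 [ 0.53607891 -0.00583742  0.21      ] 0.19634867365977626 19.857266715874786
control_box [0.5633 0.0052 0.0072] [0.0048 0.0067 0.0025]
flap_edge [ 0.5444 -0.0064  0.1921] [0.0009 0.0023 0.0031]
stem [0.5776 0.0027 0.1642] [0.0025 0.0095 0.0078]
receptacle [ 0.5297 -0.0071  0.0078] [0.0009 0.0049 0.0045]
stud_grip [0.6054 0.0044 0.1811] [0.0017 0.0017]
```

```bash
python3 -m handwheel '[[[0.8,3,0],[0,0,4]],[[1.6,6.2,0],[0,0,7]],[[1.6,6.2,-4],[0,0,7]],[[1.6,6.2,-8],[0,0,7]],[[1.6,6.2,-11],[0,0,7]],[[1.6,6.2,-14],[0,0,7]],[[1.6,6.2,-15.5],[0,0,7]],[[1.6,6.2,-16.5],[0,0,7]],[[1.6,6.2,-16.5],[0,0,7]]]'
python3 look.py w2
```

```text
time_s: 4.87
tcp_pos: [0.5282, 0.0557, 0.2035]
eef_rot: [0.515, -3.093, -0.002]
force: [-0.3, -0.8, -0.8]
width: 0.001
4.9167 [ 1.050e-01  3.180e-01  4.200e-02  1.297e+00  1.000e-03 -2.260e-01] [0.5294 0.0558 0.2053] [ 5.160e-01 -3.097e+00 -2.000e-03] [-0.13  0.61  0.93]
control_box [([0.3955, 0.4815], 0.79)]
flap_edge [([0.2689, 0.5945], 0.82)]
stud_grip [([0.2973, 0.8164], 0.68), ([0.3955, 0.476], 0.59)]
stem [([0.316, 0.6578], 0.91)]
receptacle [([0.3881, 0.3883], 0.71)]
```

View pics/w2.png

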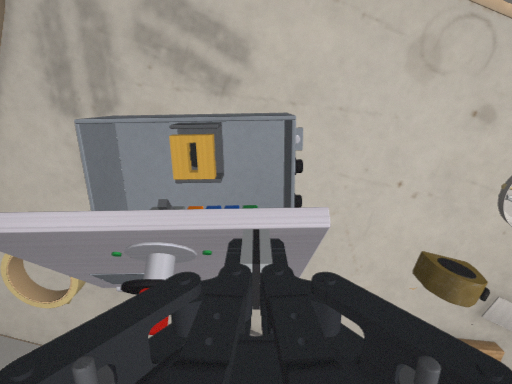

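```bash
python3 -m handwheel '[[[0,0,-1],[0,0,0]],[[0,0,-2],[0,0,0]],[[0,0,-3],[0,0,0]],[[0,0,-4],[0,0,0]],[[0,0,-4.8],[0,0,0]],[[0,0,-5.6],[0,0,0]],[[0,0,-6.4],[0,0,0]]]'
python3 look.py w3
```

```text
time_s: 5.75
tcp_pos: [0.5305, 0.056, 0.142]
eef_rot: [-0.516, 3.097, 0.001]
force: [-0.5, 0.0, -0.2]
width: 0.003
5.8 [ 1.050e-01  3.610e-01 -7.200e-02  1.139e+00  1.000e-03 -2.260e-01] [0.5295 0.0558 0.1404] [ 5.160e-01 -3.098e+00 -2.000e-03] [-0.44 -0.04 -0.38]
control_box []
flap_edge [([0.2104, 0.4604], 0.57)]
stud_grip [([0.2238, 0.7888], 0.86)]
stem [([0.2787, 0.6086], 0.8)]
receptacle [([0.3705, 0.4018], 0.8)]
```

View pics/w3.png

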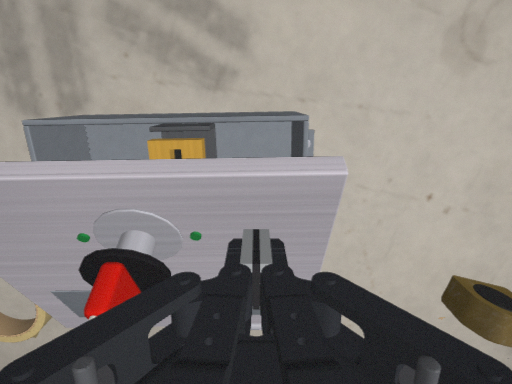

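```bash
python3 -m handwheel '[[[0,0,-0.8],[0,0,0]],[[0,0,-1.6],[0,0,0]],[[0,0,-2.4],[0,0,0]]]'
python3 -m handwheel '[[[0,0,-0.7],[0,0,0]],[[0,0,-1.4],[0,0,0]],[[0,0,-2.1],[0,0,0]],[[0,0,-2.8],[0,0,0]],[[0,0,-2.8],[0,0,0]]]'
python3 look.py w4
```

```text
time_s: 6.3
tcp_pos: [0.5313, 0.056, 0.1191]
eef_rot: [-0.516, 3.095, 0.001]
force: [-0.8, -1.0, 1.2]
width: 0.001
time_s: 6.72
tcp_pos: [0.5301, 0.0559, 0.0891]
eef_rot: [-0.517, 3.098, 0.001]
force: [0.5, -0.3, -0.3]
width: -0.003
6.7667 [ 1.050e-01  4.080e-01 -1.450e-01  1.016e+00  1.000e-03 -2.260e-01] [0.5305 0.056  0.0899] [-5.160e-01  3.097e+00  1.000e-03] [-0.3  -0.47 -0.07]
control_box [([0.3584, 0.5659], 0.73)]
flap_edge [([0.2318, 0.3185], 0.59)]
stud_grip [([0.1973, 0.644], 0.94)]
stem [([0.2721, 0.5388], 0.67)]
receptacle []
```

View pics/w4.png

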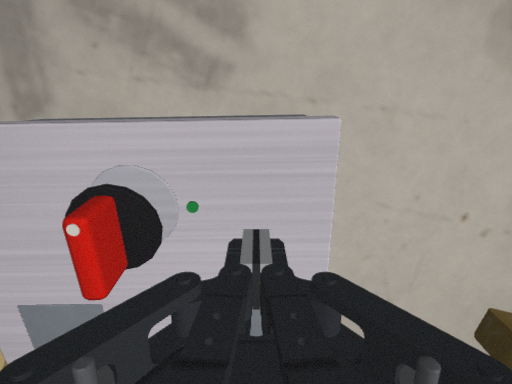

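```bash
python3 -m handwheel '[[[0,0,-0.3],[0,0,0]],[[0,0,-0.6],[0,0,0]],[[0,0,-0.9],[0,0,0]],[[0,0,-1.1],[0,0,0]]]'
python3 -m handwheel '[[[0,0,-0.2],[0,0,0]]]'
python3 -m handwheel '[[[0,0,-0.2],[0,0,0]]]'
```

```text
time_s: 7.35
tcp_pos: [0.5317, 0.056, 0.0802]
eef_rot: [-0.516, 3.094, 0.001]
force: [0.6, -0.6, 0.8]
width: 0.001
time_s: 7.43
tcp_pos: [0.5318, 0.056, 0.0788]
eef_rot: [-0.516, 3.094, 0.001]
force: [-7.8, -0.8, 25.6]
width: -0.008
time_s: 7.52
tcp_pos: [0.5318, 0.056, 0.0788]
eef_rot: [-0.516, 3.093, 0.001]
force: [-8.3, -0.8, 25.2]
width: -0.0
```

```bash
python3 -m handwheel '[[[0,0,3],[0,0,0]],[[0,0,7],[0,0,0]],[[0,0,11],[0,0,0]],[[-0.3,-2,14],[0,0,0]],[[-0.6,-4.5,14],[0,0,0]],[[-1,-6.6,14],[0,0,0]],[[-1,-6.6,14],[0,0,0]]]' 0.5 40
python3 look.py w5
```

```text
time_s: 8.1
tcp_pos: [0.5214, -0.0129, 0.2195]
eef_rot: [-0.51, 3.093, -0.002]
force: [-0.2, 0.8, -0.6]
width: 0.5
8.15 [-0.023  0.284  0.031  1.311  0.002 -0.35 ] [ 0.5215 -0.0114  0.2189] [-5.110e-01  3.094e+00  1.000e-03] [ 0.12  0.03 -0.16]
control_box [([0.5004, 0.5198], 0.92)]
flap_edge [([0.4912, 0.3708], 0.87)]
stud_grip [([0.4973, 0.5146], 0.95)]
stem [([0.5078, 0.4865], 0.62)]
receptacle []
```

View pics/w5.png

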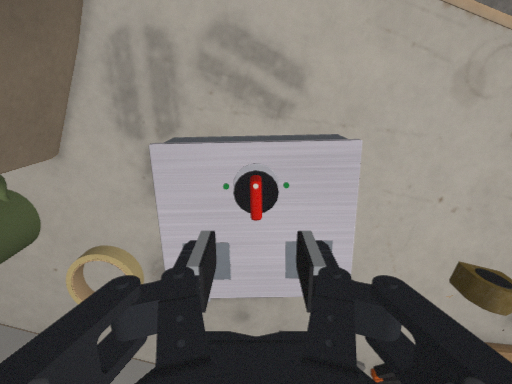

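```bash
python3 - <<'E'
from h import *
T,P=np.load("P_w5.npy",allow_pickle=True)
px=lambda u,v:(u/512,v/384)
print("grip net",atz("wrist",P["stud_grip"][0]["centre"],.116,T))
img=cv2.imread("pics/w5.png").astype(int)
m=((img[...,2]>120)&(img[...,1]<60)&(img[...,0]<60)).astype(np.uint8); m[:150]=0;m[230:]=0
print(m.sum()); c,sz,an=cv2.minAreaRect(cv2.findNonZero(m)); print(c,sz,an, np.argwhere(m).min(0),np.argwhere(m).max(0))
for r in (178,185,195,205,215,219):
    w=np.flatnonzero(m[r]); print(r,w.min(),w.max())
# ends on top face z=.128
a=atz("wrist",px(256.4,176),.128,T);b=atz("wrist",px(257,211),.128,T);print(a,b,np.linalg.norm(a-b),np.degrees(np.arctan2(*(b-a)[1::-1])))
a=atz("wrist",px(152,144),.079,T);b=atz("wrist",px(361,140.5),.079,T);d=b-a
print("flap front",a,b,np.linalg.norm(d),np.degrees(np.arctan2(-d[0],d[1])))
y=d/np.linalg.norm(d);x=np.array([y[1],-y[0],0]);print("stud",(a+b)/2+x*.043)
print("black collar", atz("wrist",px(256,192),.104,T), "dots mid",atz("wrist",px(256,185.5),.079,T))
s=env.sense();q=R.from_rotvec(s['eef_rot']).as_matrix();print(q[:,0],np.degrees(np.arctan2(q[1,0],q[0,0])),s['tcp_pos'],q[:,2])
E
```

```text
grip net [ 0.5287201  -0.00962682  0.116     ]
416
(256.0, 197.0) (44.0, 10.0) 90.0 [175 251] [219 261]
178 254 260
185 251 261
195 251 261
205 251 261
215 251 261
219 252 259
[ 0.50673887 -0.0154709   0.128     ] [ 0.53552587 -0.00513308  0.128     ] 0.030586962707399558 19.753932853238357
flap front [ 0.52103438 -0.11600016  0.079     ] [0.45370536 0.07171879 0.079     ] 0.19942818689300787 19.731348851366416
stud [ 0.52784517 -0.00762344  0.079     ]
black collar [ 0.52706607 -0.00891208  0.104     ] dots mid [ 0.52817729 -0.00854289  0.079     ]
[-0.94553209 -0.32548738 -0.00519857] -161.0046283386879 [ 0.52173349 -0.00912596  0.21828503] [ 0.00488604  0.00177764 -0.99998648]
```

```bash
python3 -m handwheel '[[[0.6,0,-1.5],[0,0,0.7]],[[0.6,0,-3.5],[0,0,0.7]],[[0.6,0,-5],[0,0,0.7]],[[0.6,0,-6],[0,0,0.7]],[[0.6,0,-6],[0,0,0.7]],[[0.6,0,-6],[0,0,0.7]]]'
python3 look.py w6; python3 -c "
from h import *
for i in range(3): print(env.sense()['tcp_pos']); viewer.read_camera('side')"
```

```text
time_s: 8.9
tcp_pos: [0.5274, -0.0086, 0.1579]
eef_rot: [-0.538, 3.091, 0.002]
force: [-0.4, -0.6, -0.2]
width: 0.497
8.95 [-0.018  0.334 -0.061  1.171  0.002 -0.362] [ 0.5281 -0.0088  0.1587] [-5.37e-01  3.09e+00  1.00e-03] [-0.37 -0.48  1.12]
control_box [([0.4941, 0.563], 0.73)]
flap_edge [([0.4906, 0.3818], 0.62)]
stud_grip [([0.4914, 0.5747], 0.92)]
stem [([0.5049, 0.5232], 0.9)]
receptacle []
[ 0.52832393 -0.00912993  0.15921026]
[ 0.52817945 -0.00916675  0.15904383]
[ 0.52805996 -0.00916847  0.15888278]
```

View pics/w6.png

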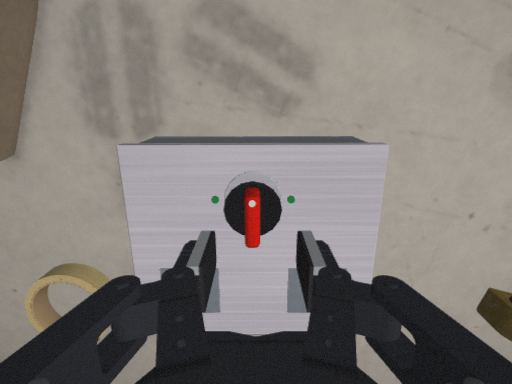

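```bash
python3 - <<'E'
from h import *
T,P=np.load("P_w6.npy",allow_pickle=True)
px=lambda u,v:(u/512,v/384)
s=env.sense();p=np.array(s['tcp_pos']);q=R.from_rotvec(s['eef_rot']).as_matrix()
for n,x in [("net",atz("wrist",P["stud_grip"][0]["centre"],.116,T)),("collar",atz("wrist",px(252.7,208.5),.104,T)),("dotsmid",atz("wrist",px(253,199.5),.079,T))]:
    print(n,x.round(4),(q.T@(x-p)).round(4))
img=cv2.imread("pics/w6.png").astype(int)
m=((img[...,2]>120)&(img[...,1]<60)&(img[...,0]<60)).astype(np.uint8); m[:150]=0;m[260:]=0
for r in (190,200,210,220,230,240,245):
    w=np.flatnonzero(m[r]); print(r,w.min(),w.max())
d=np.argwhere((img.max(2)<45)&(np.indices(img.shape[:2])[0]<245)&(np.indices(img.shape[:2])[0]>170)&(abs(np.indices(img.shape[:2])[1]-252)<45));print(d.min(0),d.max(0))
g=(img[...,1]>img[...,2]+40)&(img[...,1]>img[...,0]+40);n,l,st,c=cv2.connectedComponentsWithStats(g.astype(np.uint8));print(st[1:],c[1:])
E
```

```text
net [ 0.5322 -0.0099  0.116 ] [-0.0035 -0.0021  0.0427]
collar [ 0.528  -0.0107  0.104 ] [ 0.0008 -0.0015  0.0547]
dotsmid [ 0.5298 -0.0101  0.079 ] [-0.001  -0.0015  0.0797]
190 251 258
200 246 259
210 246 259
220 246 259
230 246 259
240 246 259
245 246 258
[182 208] [244 280]
[[212 197   7   6  35]
 [288 196   7   7  37]] [[214.77142857 199.42857143]
 [290.75675676 199.24324324]]
```

```bash
python3 -m handwheel '[[[0.1,-0.15,-1],[0,0,0]],[[0.1,-0.15,-2.5],[0,0,0]],[[0.1,-0.15,-4],[0,0,0]],[[0.1,-0.15,-4.8],[0,0,0]],[[0.1,-0.15,-5.1],[0,0,0]],[[0.1,-0.15,-5.1],[0,0,0]],[[0.1,-0.15,-5.1],[0,0,0]]]'
python3 look.py w7
```

```text
time_s: 9.93
tcp_pos: [0.5292, -0.0107, 0.1079]
eef_rot: [-0.536, 3.089, 0.001]
force: [0.9, -0.2, -0.3]
width: 0.505
9.9833 [-0.021  0.379 -0.137  1.049  0.002 -0.365] [ 0.5295 -0.0107  0.1083] [-5.360e-01  3.088e+00  1.000e-03] [-0.47  0.55  0.28]
control_box [([0.5025, 0.6078], 0.66)]
flap_edge [([0.499, 0.4052], 0.86)]
stud_grip []
stem [([0.5062, 0.5789], 0.84)]
receptacle []
```

View pics/w7.png

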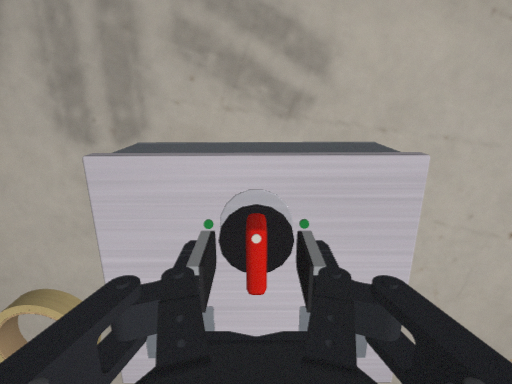

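```bash
python3 -m handwheel '[[[0,0,0],[0,0,0]],[[0,0,0],[0,0,0]],[[0,0,0],[0,0,0]],[[0,0,0],[0,0,0]],[[0,0,0],[0,0,0]],[[0,0,0],[0,0,0]]]' 0 40
python3 look.py w8
```

```text
time_s: 10.73
tcp_pos: [0.5295, -0.0106, 0.1086]
eef_rot: [-0.536, 3.088, 0.001]
force: [-0.4, 0.2, 2.1]
width: 0.103
10.7833 [-0.021  0.378 -0.137  1.049  0.002 -0.365] [ 0.5295 -0.0106  0.1086] [-5.360e-01  3.088e+00  1.000e-03] [-0.27 -0.11  1.75]
control_box [([0.5008, 0.6023], 0.78)]
flap_edge [([0.4934, 0.3982], 0.87)]
stud_grip [([0.5012, 0.6555], 0.7)]
stem [([0.508, 0.5766], 0.95)]
receptacle []
```

View pics/w8.png

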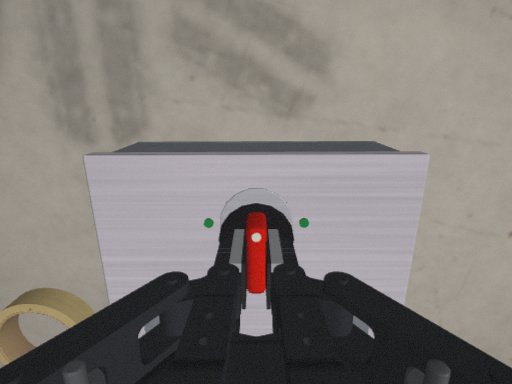

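```bash
python3 -m handwheel '[[[0,0,-0.2],[0,0,0]],[[0,0,-0.4],[0,0,0]],[[0,0,-0.5],[0,0,0]],[[0,0,-0.5],[0,0,0]]]'
python3 -m handwheel '[[[0,0,-0.05],[0,0,0]],[[0,0,-0.05],[0,0,0]]]'
python3 -m handwheel '[[[0,0,-0.05],[0,0,0]],[[0,0,-0.05],[0,0,0]]]'
```

```text
time_s: 11.37
tcp_pos: [0.5295, -0.0106, 0.1033]
eef_rot: [-0.536, 3.088, 0.001]
force: [-0.4, 1.6, 4.5]
width: 0.104
time_s: 11.53
tcp_pos: [0.5295, -0.0106, 0.1027]
eef_rot: [-0.536, 3.088, 0.001]
force: [-1.3, -0.3, 4.7]
width: 0.106
time_s: 11.7
tcp_pos: [0.5295, -0.0106, 0.1023]
eef_rot: [-0.536, 3.088, 0.001]
force: [-1.1, 0.1, 3.8]
width: 0.102
```

```bash
python3 -m handwheel '[[[0,0,-0.05],[0,0,0]],[[0,0,-0.05],[0,0,0]]]'|grep -E "tcp|force"
```

```text
tcp_pos: [0.5296, -0.0106, 0.1018]
force: [-1.7, 0.5, 4.7]
```

```bash
python3 -m handwheel '[[[0,0,-0.05],[0,0,0]],[[0,0,-0.05],[0,0,0]]]'|grep -E "tcp|force"
```

```text
tcp_pos: [0.5295, -0.0106, 0.1012]
force: [-0.5, -0.1, 4.9]
```

```bash
python3 -m handwheel '[[[0,0,-0.05],[0,0,0]],[[0,0,-0.05],[0,0,0]]]'|grep -E "tcp|force"
```

```text
tcp_pos: [0.5295, -0.0106, 0.1007]
force: [-1.3, 0.8, 5.2]
```

```bash
python3 -m handwheel '[[[0,0,-0.05],[0,0,0]],[[0,0,-0.05],[0,0,0]]]'|grep -E "tcp|force"
```

```text
tcp_pos: [0.5295, -0.0106, 0.1002]
force: [-1.2, 0.4, 4.3]
```

```bash
python3 -m handwheel '[[[0,0,-0.05],[0,0,0]],[[0,0,-0.05],[0,0,0]]]'|grep -E "tcp|force"
```

```text
tcp_pos: [0.5295, -0.0106, 0.0997]
force: [-1.2, 1.4, 5.1]
```

```bash
python3 -m handwheel '[[[0,0,-0.05],[0,0,0]],[[0,0,-0.05],[0,0,0]]]'|grep -E "tcp|force"
```

```text
tcp_pos: [0.5296, -0.0106, 0.0992]
force: [-1.4, -0.2, 4.9]
```

```bash
python3 -m handwheel '[[[0,0,-0.05],[0,0,0]],[[0,0,-0.05],[0,0,0]]]'|grep -E "tcp|force"
```

```text
tcp_pos: [0.5296, -0.0106, 0.0989]
force: [-2.0, 0.6, 5.6]
```

```bash
python3 -m handwheel '[[[0,0,-0.05],[0,0,0]],[[0,0,-0.05],[0,0,0]]]'|grep -E "tcp|force"
```

```text
tcp_pos: [0.5296, -0.0106, 0.0988]
force: [-2.4, 0.7, 7.7]
```

```bash
python3 -c "
from h import *
F=[]
for i in range(6):
    s=env.sense();F.append(list(s['force'])+[s['tcp_pos'][2]*1000]); im=viewer.read_camera('wrist')
print(np.round(F,2),np.mean(F,0)); cv2.imwrite('pics/w9.png',im)"
```

```text
[[-2.36  0.66  7.69 98.81]
 [-2.86  0.4   7.29 98.74]
 [-1.64  0.77  6.94 98.79]
 [-2.54  0.78  6.61 98.79]
 [-1.83  0.63  7.95 98.78]
 [-1.78  0.89  7.3  98.77]] [-2.16729141  0.68956581  7.29622731 98.77797721]
```

View pics/w9.png

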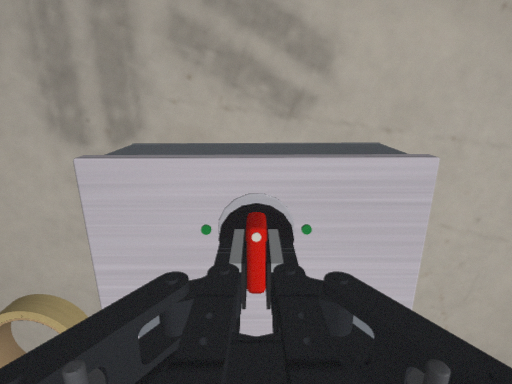

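```bash
python3 -m handwheel '[[[0,0,-0.05],[0,0,0]],[[0,0,-0.05],[0,0,0]]]'|grep -E "tcp|force"; python3 -c "
from h import *
F=[]
for i in range(4):
    s=env.sense();F.append(list(s['force'])+[s['tcp_pos'][2]*1000]); im=viewer.read_camera('wrist')
print(np.mean(F,0))"
```

```text
tcp_pos: [0.5296, -0.0106, 0.0988]
force: [-1.4, 1.1, 7.7]
[-2.28802018  0.88662268  7.75212089 98.75934642]
```

```bash
python3 -m handwheel '[[[0,0,-0.08],[0,0,0]],[[0,0,-0.08],[0,0,0]]]'|grep -E "tcp|force"; python3 -c "
from h import *
F=[]
for i in range(4):
    s=env.sense();F.append(list(s['force'])+[s['tcp_pos'][2]*1000]); im=viewer.read_camera('wrist')
print(np.mean(F,0))"
```

```text
tcp_pos: [0.5296, -0.0106, 0.0987]
force: [-2.4, 1.0, 9.6]
[-3.26389413  1.01392852  8.81750745 98.70280399]
```

```bash
python3 -m handwheel '[[[0,0,0.07],[0,0,0]],[[0,0,0.07],[0,0,-4]],[[0,0,0.07],[0,0,-8]],[[0,0,0.07],[0,0,-12]],[[0,0,0.07],[0,0,-16]],[[0,0,0.07],[0,0,-20]],[[0,0,0.07],[0,0,-20]]]'
python3 -c "
from h import *
s=env.sense();q=R.from_rotvec(s['eef_rot']).as_matrix();print(np.degrees(np.arctan2(q[1,0],q[0,0])),s['tcp_pos'],s['ft_torque'],s['force']);cv2.imwrite('pics/w10.png',viewer.read_camera('wrist'))"
```

```text
time_s: 14.65
tcp_pos: [0.5295, -0.0106, 0.0994]
eef_rot: [0.012, 3.133, -0.002]
force: [-1.1, 0.2, 5.1]
width: 0.108
179.5646103366756 [ 0.52953356 -0.01061873  0.09944286] [0.14143656 0.3297608  0.02447182] [-1.10821901  0.23254153  5.11039023]
```

View pics/w10.png

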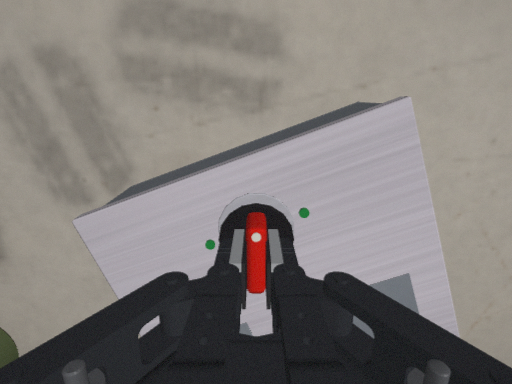

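```bash
python3 -m handwheel '[[[0,0,0],[0,0,-6]],[[0,0,0],[0,0,-12]],[[0,0,0],[0,0,-18]],[[0,0,0],[0,0,-24]],[[0,0,0],[0,0,-30]],[[0,0,0],[0,0,-36]],[[0,0,0],[0,0,-42]],[[0,0,0],[0,0,-46]],[[0,0,0],[0,0,-46]]]'
python3 -c "
from h import *
s=env.sense();q=R.from_rotvec(s['eef_rot']).as_matrix();print(np.degrees(np.arctan2(q[1,0],q[0,0])),s['tcp_pos'],s['ft_torque'],s['force'])"
```

```text
time_s: 15.45
tcp_pos: [0.5295, -0.0107, 0.0995]
eef_rot: [1.236, 2.88, -0.007]
force: [-1.3, 0.8, 4.2]
width: 0.105
133.536878530684 [ 0.52948312 -0.01069296  0.09948728] [ 0.0909324   0.33972207 -0.01923899] [-1.33269762  0.77283154  4.15148028]
```

```bash
python3 -m handwheel '[[[0,0,0],[0,0,-6]],[[0,0,0],[0,0,-12]],[[0,0,0],[0,0,-18]],[[0,0,0],[0,0,-22]],[[0,0,0],[0,0,-24]],[[0,0,0],[0,0,-24]]]'
python3 -c "
from h import *
s=env.sense();q=R.from_rotvec(s['eef_rot']).as_matrix();print(np.degrees(np.arctan2(q[1,0],q[0,0])),s['tcp_pos'],s['ft_torque'],s['force'])"
python3 look.py w11
```

```text
time_s: 15.95
tcp_pos: [0.5294, -0.0107, 0.0995]
eef_rot: [1.81, 2.56, -0.01]
force: [-1.1, 0.9, 4.1]
width: 0.106
109.47578593520802 [ 0.5294235  -0.01068359  0.09949943] [0.19118269 0.32571424 0.04863008] [-1.07974002  0.93626245  4.11309943]
16.0 [-0.015  0.391 -0.143  1.035 -0.009  1.215] [ 0.5294 -0.0107  0.0995] [ 1.809  2.561 -0.01 ] [-1.28 -0.05  4.25]
control_box [([0.6021, 0.4969], 0.78)]
flap_edge [([0.3537, 0.5945], 0.95)]
stud_grip [([0.5029, 0.6549], 0.57)]
stem [([0.5084, 0.5737], 0.86)]
receptacle []
```

View pics/w11.png

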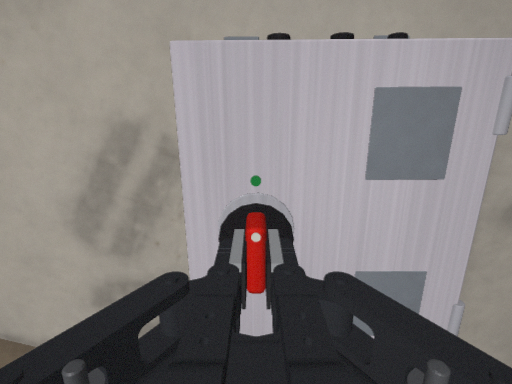

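```bash
for i in 1; do python3 -m handwheel '[[[0,0,0.1],[0,0,0]],[[0,0,0.1],[0,0,0]]]'|grep -E "tcp|force"; python3 -m handwheel '[[[0,0,0.1],[0,0,0]],[[0,0,0.1],[0,0,0]]]'|grep -E "tcp|force"; done
```

```text
tcp_pos: [0.5294, -0.0107, 0.1007]
force: [-1.2, 0.3, 4.3]
tcp_pos: [0.5294, -0.0107, 0.1018]
force: [-0.5, -0.2, 3.9]
```

```bash
python3 -m handwheel '[[[0,0,0.05],[0,0,0]],[[0,0,0.05],[0,0,0]]]'|grep -E "tcp|force"; python3 -m handwheel '[[[0,0,0.05],[0,0,0]],[[0,0,0.05],[0,0,0]]]'|grep -E "tcp|force|rot"
```

```text
tcp_pos: [0.5294, -0.0107, 0.1024]
force: [-0.9, 0.9, 4.0]
tcp_pos: [0.5294, -0.0107, 0.1029]
eef_rot: [1.808, 2.561, -0.01]
force: [-1.1, 1.4, 4.0]
```

```bash
python3 -m handwheel '[[[0,0,0.05],[0,0,0]],[[0,0,0.05],[0,0,0]]]'|grep -E "tcp|force"; python3 -m handwheel '[[[0,0,0.05],[0,0,0]],[[0,0,0.05],[0,0,0]]]'|grep -E "tcp|force|rot"
```

```text
tcp_pos: [0.5294, -0.0107, 0.1035]
force: [-0.9, 1.6, 4.0]
tcp_pos: [0.5294, -0.0107, 0.1039]
eef_rot: [1.808, 2.561, -0.01]
force: [-1.1, -0.1, 4.0]
```

```bash
python3 -c "
from h import *
F=[]
for i in range(4):
    s=env.sense();F.append(list(s['force'])+[s['tcp_pos'][2]*1000]); im=viewer.read_camera('wrist')
print(np.mean(F,0))"
```

```text
[ -1.03896281   0.28886175   3.51286939 103.90673327]
```

```bash
python3 -m handwheel '[[[0,0,0.05],[0,0,0]],[[0,0,0.05],[0,0,0]]]'|grep -E "tcp|force"; python3 -m handwheel '[[[0,0,0.05],[0,0,0]],[[0,0,0.05],[0,0,0]]]'|grep -E "tcp|force|rot"
```

```text
tcp_pos: [0.5294, -0.0107, 0.1039]
force: [0.5, 0.5, -0.5]
tcp_pos: [0.5293, -0.0107, 0.104]
eef_rot: [1.809, 2.562, -0.01]
force: [0.9, 1.2, -2.5]
```

```bash
python3 -c "
from h import *
F=[]
for i in range(4):
    s=env.sense();F.append(list(s['force'])+[s['tcp_pos'][2]*1000]+list(s['ft_torque'])); im=viewer.read_camera('wrist')
print(np.mean(F,0))"
```

```text
[ 9.56334768e-01  7.09666336e-01 -2.83518358e+00  1.03974594e+02
  1.91211624e-01 -3.80655719e-01  5.03868365e-02]
```

```bash
python3 -m handwheel '[[[0,0,0],[0,0,0]],[[0,0,0],[0,0,0]],[[0,0,0],[0,0,0]],[[0,0,0],[0,0,0]],[[0,0,0],[0,0,0]]]' 0.5
python3 -m handwheel '[[[0,0,1],[0,0,0]],[[0,0,3],[0,0,0]],[[0,0,6],[0,0,0]],[[0,0,9],[0,0,0]],[[0,0,12],[0,0,0]],[[0,0,14],[0,0,0]],[[0,0,14],[0,0,0]],[[0,0,14],[0,0,0]]]'
python3 look.py w12; python3 -c "
from h import *
for n in ('side','top'): cv2.imwrite(f'pics/{n}12.png',viewer.read_camera(n))"
```

```text
time_s: 18.4
tcp_pos: [0.5293, -0.0108, 0.1042]
eef_rot: [1.809, 2.561, -0.01]
force: [0.3, -0.2, 0.1]
width: 0.5
time_s: 19.07
tcp_pos: [0.5303, -0.0109, 0.2465]
eef_rot: [1.807, 2.558, -0.006]
force: [-0.9, 0.5, -0.5]
width: 0.497
19.1167 [-0.015  0.292  0.11   1.386 -0.009  1.214] [ 0.5294 -0.0108  0.2448] [ 1.808  2.561 -0.009] [-0.02 -0.1  -0.37]
control_box [([0.5646, 0.4034], 0.82), ([0.6947, 0.7521], 0.43)]
flap_edge [([0.4209, 0.4388], 0.9)]
stud_grip [([0.4951, 0.4638], 0.92)]
stem [([0.5098, 0.4367], 0.68)]
receptacle []
```

View pics/w12.png

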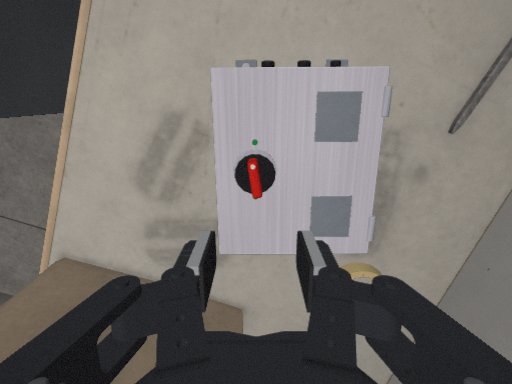

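View pics/side12.png

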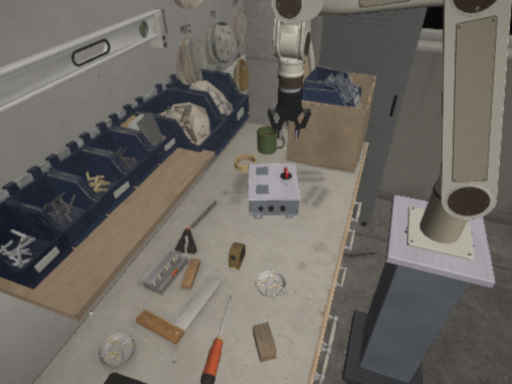

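```bash
cat > ang.py <<'E'
from h import *
import sys
img=viewer.read_camera("wrist");T=T_of("wrist");cv2.imwrite(f"pics/{sys.argv[1]}.png",img);img=img.astype(int)
m=((img[...,2]>120)&(img[...,1]<60)&(img[...,0]<60)).astype(np.uint8);m[215:]=0;m[:130]=0
n,l,st,c=cv2.connectedComponentsWithStats(m);k=1+st[1:,4].argmax();m=(l==k)
p=np.argwhere(m)
rows=np.arange(p[:,0].min()+6,p[:,0].max()-6)
mid=[np.flatnonzero(m[r]).mean() for r in rows]
f=np.polyfit(rows,mid,1)
px=lambda u,v:(u/512,v/384)
a=atz("wrist",px(np.polyval(f,rows[0]),rows[0]),.123,T);b=atz("wrist",px(np.polyval(f,rows[-1]),rows[-1]),.123,T);d=a-b
print(env.sense()['time_s'],st[k],"wing yaw",np.degrees(np.arctan2(d[1],d[0])))
# all-vertical edges of flap front (left edge)
E
python3 ang.py w13; python3 -c "
from h import *
T,P=np.load('P_w12.npy',allow_pickle=True)
px=lambda u,v:(u/512,v/384)
for u0,v0,u1,v1 in [(211.5,68,219,255),(388,66,369,254)]:
  a=atz('wrist',px(u0,v0),.079,T);b=atz('wrist',px(u1,v1),.079,T);d=a-b;print(np.linalg.norm(d),np.degrees(np.arctan2(d[1],d[0])))"
python3 -m handwheel '[[[0,0,0],[0,0,0]],[[0,0,0],[0,0,0]],[[0,0,0],[0,0,0]],[[0,0,0],[0,0,0]],[[0,0,0],[0,0,0]],[[0,0,0],[0,0,0]],[[0,0,0],[0,0,0]],[[0,0,0],[0,0,0]],[[0,0,0],[0,0,0]],[[0,0,0],[0,0,0]]]' >/dev/null; python3 ang.py w14
```

```text
19.5167 [250 160  14  40 347] wing yaw 118.64169545581349
0.20414654565787654 109.44312794150318
0.20452160110539797 111.01288252529991
20.4 [249 160  15  40 347] wing yaw 119.6282302032968
```

View pics/top12.png

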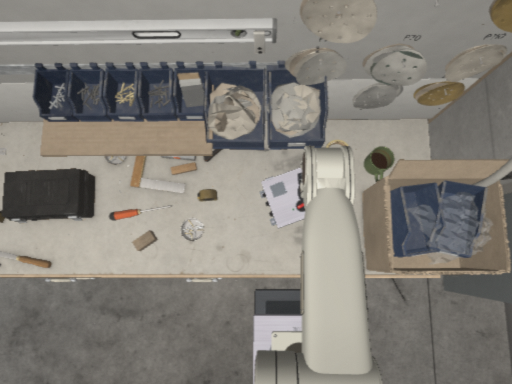

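```bash
python3 -m handwheel '[[[0,0,0],[0,0,0]],[[0,0,0],[0,0,0]],[[0,0,0],[0,0,0]],[[0,0,0],[0,0,0]],[[0,0,0],[0,0,0]],[[0,0,0],[0,0,0]],[[0,0,0],[0,0,0]],[[0,0,0],[0,0,0]],[[0,0,0],[0,0,0]],[[0,0,0],[0,0,0]]]' >/dev/null; python3 ang.py w15;  python3 ang.py w16
```

```text
21.2833 [249 160  15  40 348] wing yaw 119.5619785215688
21.3333 [249 160  15  40 348] wing yaw 119.62885037792311
```

```bash
python3 -c "
import cv2,numpy as np
a=[cv2.imread(f'pics/w{i}.png')[120:230,200:310] for i in (12,14,16)]
cv2.imwrite('pics/cmp.png',cv2.resize(np.hstack(a),None,fx=2.4,fy=2.4,interpolation=cv2.INTER_CUBIC))
print([np.abs(a[1].astype(int)-x).mean() for x in a])"
```

```text
[np.float64(6.665151515151515), np.float64(0.0), np.float64(1.8177685950413223)]
```

View pics/cmp.png

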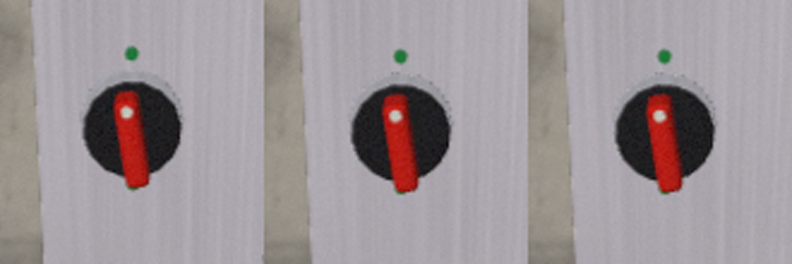

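```bash
python3 -c "
from h import *
print(env.sense()['time_s'],env.sense()['force']);print(env.sign_off())"
```

```text
21.3333 [-0.7246809   0.04099819  0.32897663]
the job is handed in; nothing more can be done
None
```

I shut the flap and locked it with the red stud, then handed the job in at 21.3 s of the 53 s allowed; no verdict was reported.

- **Flap:** I pushed it down with closed fingers about 60 mm left of the stud. It seated at z = 0.079 m with about 26 N of contact, and the later pictures show it shut.
- **Press:** I gripped the wing and lowered it in 0.5 mm steps. The stop came at about 10 mm; the force rose from about 5 N to 9 N there, with no ramming. I then backed off 0.7 mm before turning.
- **Turn and catch:** I turned the stud 90° clockwise and let it rise about 5 mm from the stop. There it caught: the upward push changed to a 3 N downward pull, and it would not rise further.
- **Last checks:** After release the wing settled about 9–10° short of the full quarter turn, pulled back by its spring. I make that about 1.40–1.42 rad, at the lower edge of the stated 1.4 to 1.63 range. It shifted about 1° in the first second after release, then held still for another second. My angle measurement is only good to about 1°, so this is the thinnest margin.
- **Everything else:** The tool was about 14 cm above the stud and touching nothing at hand-in. In the side and top pictures after release the other items look to be where they started. I did not measure their positions.

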